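# Load the relay test base and bring up the dummy load

### The job

Set up the relay test: put every relay that lies on the bench fully down into a socket of the test base (any free socket, upright, either way round) and swing the lever of that socket shut over it. When all the relays are locked, slide the round dummy load along the bench from its round parking pad to the middle of the square pad with the cross on it, standing flat and without ever lifting or tipping it.

Things in the scene. Friction and masses are not known exactly. Their poses are not given: they have to be found in the camera images.
- relay0_mid (a point): plug-in power relay, loose: an upright block 64 (x) x 40 (y) x 48 (z) mm, black foot, white cover, about 0.12 kg; this point is its centre, 24 mm above its underside; its z axis points out of its top; grasp it across the 40 mm (y). Two or three of the relays are there; a missing one gives None throughout. The relays are alike. They lie on the bench in front of and behind the blue board vice at the start.
- relay1_mid (a point): plug-in power relay, loose: an upright block 64 (x) x 40 (y) x 48 (z) mm, black foot, white cover, about 0.12 kg; this point is its centre, 24 mm above its underside; its z axis points out of its top; grasp it across the 40 mm (y). Two or three of the relays are there; a missing one gives None throughout. The relays are alike. They lie on the bench in front of and behind the blue board vice at the start.
- relay2_mid (a point): plug-in power relay, loose: an upright block 64 (x) x 40 (y) x 48 (z) mm, black foot, white cover, about 0.12 kg; this point is its centre, 24 mm above its underside; its z axis points out of its top; grasp it across the 40 mm (y). Two or three of the relays are there; a missing one gives None throughout. The relays are alike. They lie on the bench in front of and behind the blue board vice at the start.
- socket0_floor (a point): centre of the floor of socket 0, the one at the base's left end (+y of the base), in the grey test base, a fixed block 120 x 250 x 18 mm (x, y, z) standing on the bench; the axes are the base's: z up, x away from the lever hinges, y along the row of sockets (80 mm apart). The pocket is 68 (x) x 44 (y) mm, 13 mm deep with a 3 mm chamfer at the mouth; its floor is 5 mm above the bench. A seated relay stands 35 mm out of it, top 53 mm above the bench, long side along x.
- socket1_floor (a point): centre of the floor of socket 1, the middle one, in the grey test base, a fixed block 120 x 250 x 18 mm (x, y, z) standing on the bench; the axes are the base's: z up, x away from the lever hinges, y along the row of sockets (80 mm apart). The pocket is 68 (x) x 44 (y) mm, 13 mm deep with a 3 mm chamfer at the mouth; its floor is 5 mm above the bench. A seated relay stands 35 mm out of it, top 53 mm above the bench, long side along x.
- socket2_floor (a point): centre of the floor of socket 2, the one at the base's right end (-y of the base), in the grey test base, a fixed block 120 x 250 x 18 mm (x, y, z) standing on the bench; the axes are the base's: z up, x away from the lever hinges, y along the row of sockets (80 mm apart). The pocket is 68 (x) x 44 (y) mm, 13 mm deep with a 3 mm chamfer at the mouth; its floor is 5 mm above the bench. A seated relay stands 35 mm out of it, top 53 mm above the bench, long side along x.
- lever0 (a joint): hold-down lever of socket 0, rad: 0 is shut (lying level along +x of the base, 1 mm above the top of a seated relay), 1.57 upright, stop at 2.4. It starts open at 2.0 to 2.3, leaning away from the pocket toward the base's -x (robot) side, its tip up to 125 mm above the bench: carry relays over it. Stiff hinge that stays where it is left: about 1 N at the tip moves it. It cannot shut on a relay that is not fully down.
- lever0_hinge (a point): hinge axis of lever 0 (parallel to the base's y), 58 mm above the bench, 48 mm to the base's -x side of the socket's centre; axes are the base's. Two 5 mm hinge cheeks rise either side, 27 mm over all, up to 7 mm above the axis.
- lever0_tip (a point): tip of lever 0, 63 mm from its hinge axis: steel bar 12 mm wide and 8 mm thick, 68 mm long, ending in a round black cross bar 10 mm thick and 20 mm wide at this point.
- lever1 (a joint): hold-down lever of socket 1, rad: 0 is shut (lying level along +x of the base, 1 mm above the top of a seated relay), 1.57 upright, stop at 2.4. It starts open at 2.0 to 2.3, leaning away from the pocket toward the base's -x (robot) side, its tip up to 125 mm above the bench: carry relays over it. Stiff hinge that stays where it is left: about 1 N at the tip moves it. It cannot shut on a relay that is not fully down.
- lever1_hinge (a point): hinge axis of lever 1 (parallel to the base's y), 58 mm above the bench, 48 mm to the base's -x side of the socket's centre; axes are the base's. Two 5 mm hinge cheeks rise either side, 27 mm over all, up to 7 mm above the axis.
- lever1_tip (a point): tip of lever 1, 63 mm from its hinge axis: steel bar 12 mm wide and 8 mm thick, 68 mm long, ending in a round black cross bar 10 mm thick and 20 mm wide at this point.
- lever2 (a joint): hold-down lever of socket 2, rad: 0 is shut (lying level along +x of the base, 1 mm above the top of a seated relay), 1.57 upright, stop at 2.4. It starts open at 2.0 to 2.3, leaning away from the pocket toward the base's -x (robot) side, its tip up to 125 mm above the bench: carry relays over it. Stiff hinge that stays where it is left: about 1 N at the tip moves it. It cannot shut on a relay that is not fully down.
- lever2_hinge (a point): hinge axis of lever 2 (parallel to the base's y), 58 mm above the bench, 48 mm to the base's -x side of the socket's centre; axes are the base's. Two 5 mm hinge cheeks rise either side, 27 mm over all, up to 7 mm above the axis.
- lever2_tip (a point): tip of lever 2, 63 mm from its hinge axis: steel bar 12 mm wide and 8 mm thick, 68 mm long, ending in a round black cross bar 10 mm thick and 20 mm wide at this point.
- load_foot (a point): centre of the underside of the dummy load, a loose round finned metal block 84 mm in diameter and 20 mm high, about 0.6 kg, with a bar grip on top (52 mm high in all). It glides on low-friction feet: about 2 N moves it.
- load_grip (a point): middle of the dummy load's bar grip, 44 mm above its underside: a level black bar 60 mm long (this point's x axis) and 14 mm wide (y), its top 8 mm above this point, its underside 4 mm below; grasp it across the 14 mm. Two 12 mm wide legs join it to the block at 24 mm either side.
- contact_mark (a point): centre of the square contact pad: a thin flat metal sheet 110 x 110 mm with a dark cross through its middle, flat on the bench (nothing to climb). Where the dummy load has to stand.
- park_mark (a point): centre of the round black parking pad, 110 mm in diameter, flat on the bench, where the dummy load stands at the start. The two pads lie to the right of the blue board vice, one nearer and one farther; which is which varies.

How it is judged:
On the way, in this order (a step that is already met when the one before it is completed fails the run):
1. every relay present is seated in a socket with that socket's lever shut over it (((horizontal distance between relay0_mid and socket0_floor below 0.006 m and z of relay0_mid in the frame of socket0_floor between 0.02 and 0.027 m and angle between the z axis of relay0_mid and the z axis of socket0_floor, either way round below 0.08 rad and value of joint lever0 below 0.12 rad) or (horizontal distance between relay0_mid and socket1_floor below 0.006 m and z of relay0_mid in the frame of socket1_floor between 0.02 and 0.027 m and angle between the z axis of relay0_mid and the z axis of socket1_floor, either way round below 0.08 rad and value of joint lever1 below 0.12 rad) or (horizontal distance between relay0_mid and socket2_floor below 0.006 m and z of relay0_mid in the frame of socket2_floor between 0.02 and 0.027 m and angle between the z axis of relay0_mid and the z axis of socket2_floor, either way round below 0.08 rad and value of joint lever2 below 0.12 rad)) and ((horizontal distance between relay1_mid and socket0_floor below 0.006 m and z of relay1_mid in the frame of socket0_floor between 0.02 and 0.027 m and angle between the z axis of relay1_mid and the z axis of socket0_floor, either way round below 0.08 rad and value of joint lever0 below 0.12 rad) or (horizontal distance between relay1_mid and socket1_floor below 0.006 m and z of relay1_mid in the frame of socket1_floor between 0.02 and 0.027 m and angle between the z axis of relay1_mid and the z axis of socket1_floor, either way round below 0.08 rad and value of joint lever1 below 0.12 rad) or (horizontal distance between relay1_mid and socket2_floor below 0.006 m and z of relay1_mid in the frame of socket2_floor between 0.02 and 0.027 m and angle between the z axis of relay1_mid and the z axis of socket2_floor, either way round below 0.08 rad and value of joint lever2 below 0.12 rad)) and ((horizontal distance between relay2_mid and socket0_floor below 0.006 m and z of relay2_mid in the frame of socket0_floor between 0.02 and 0.027 m and angle between the z axis of relay2_mid and the z axis of socket0_floor, either way round below 0.08 rad and value of joint lever0 below 0.12 rad) or (horizontal distance between relay2_mid and socket1_floor below 0.006 m and z of relay2_mid in the frame of socket1_floor between 0.02 and 0.027 m and angle between the z axis of relay2_mid and the z axis of socket1_floor, either way round below 0.08 rad and value of joint lever1 below 0.12 rad) or (horizontal distance between relay2_mid and socket2_floor below 0.006 m and z of relay2_mid in the frame of socket2_floor between 0.02 and 0.027 m and angle between the z axis of relay2_mid and the z axis of socket2_floor, either way round below 0.08 rad and value of joint lever2 below 0.12 rad))), for 0.2 s.
2. the dummy load stands flat in the middle of the square crossed pad (horizontal distance between load_foot and contact_mark below 0.014 m and height (world z) of load_foot below 0.004 m), for 0.2 s.
At the end, for the whole second after the job is handed in: Every relay present sits in a socket of the test base (centre within 6 mm of the socket's centre, on its floor to 3 mm, level to 0.08 rad) with that socket's lever shut (joint below 0.12 rad), and the dummy load stands on the bench with its centre within 14 mm of the centre of the square pad (all of step 1 and all of step 2); the robot touches nothing.
It fails at once if the dummy load is lifted off the bench (more than 10 mm) (height (world z) of load_foot above 0.01 m).
It fails at once if the dummy load is tipped (more than 0.35 rad) (angle between load_foot's own z axis and vertical above 0.35 rad).
Of relay0, relay1, relay2 only 2 to 3 are there at a start; the rules pass over those that are not, and their reading is None.
At some moment in a run one of relay0, relay1, relay2, load may be knocked a few centimetres aside while the robot is not near it.
Once in a run the grip may slacken for a moment while it holds something.
It also fails if it takes over 210 s, if anything falls off the work surface, if the arm or the gripper's body presses on something with over 40 N, if the wrist force passes 120 N, or if a joint passes its speed limit or range.

### The arm

A 6-joint arm with a two-finger parallel gripper is mounted at the origin on a cart in front of the work surface, level with it; the furniture and walls round the work are solid. World frame = base frame: x ahead of the robot, y to its left, z up, the work surface at z = 0. Lengths are in m, angles in rad, forces in N, time in s.
With the tool pointing down it reaches from about 0.425 to 0.925 m from the base axis. Payload 12.5 kg.
Tool frame: the origin (TCP) lies between the finger pads; the fingertips stand 8 mm ahead of it and the grasp point (between the pads) lies 11 mm behind it (r.tips_ahead is the distance from the TCP to the fingertips, in m); z points along the fingers, y is the line along which they close (so a half turn about z gives the same grasp; the last joint's range is limited). The gripper opens to 85 mm and grips with 20 to 120 N. Pads are 22 mm wide; open, the fingers measure 114 mm over their backs; the gripper's body (76 mm by 85 mm) begins 54 mm behind the grasp point. The pads swing forward as they close: fully open they stand 13 mm farther back than shut.
Start: joints at [1.042, 0.491, 1.559, -0, 1.092, -0.106], TCP at [0.256, 0.57, 0.239] pointing down, gripper open.
Joint ranges: [-3.1, 3.1], [-0.84, 2.19], [0.05, 2.79], [-1.13, 4.28], [0.06, 2.93], [-2.69, 2.69]. Speed limits (rad/s): [2.22, 2.22, 2.79, 3.14, 3.14, 3.14].

### API

Orientations are given as a 3x3 rotation matrix whose columns are the frame's x, y, z axes.
In Python, from bench import r gives the robot as it stands.
- The arm moves only by the tool arm_command, never from a script. Its argument "moves" is a list of rows, each an object with "grip": the opening, from 0 (shut) to 1 (fully open); "xyz": the shift along the tool's x, y, z as a fraction of full scale, a list of three; "rotation": the turn, a rotation vector about the tool's x, y, z as a fraction of full scale, a list of three. A call has 1 to 10 rows; each row is the pose to reach, as a shift and turn from the pose commanded when the call began, along the tool's axes at that moment; what a row does not reach only later rows make up. Full scale, the value 1, is 500 mm for a shift and 30 degrees for a turn. A row lasts 1/10 s, in which the tool goes at most 50 mm and 8.59 degrees, less where a joint would pass 70% of its speed; a pose out of reach is approached as far as the arm can. A call with a number of a shift or a turn outside -1 to 1 is refused whole. A call with a gripper value outside its range is refused whole. The fingers move at their own pace and stop on an object; "newtons" is the grip in N (left out, the last holds). Time passes only in rows, so rows that repeat a pose let the fingers close. It gives the time, the measured TCP pose, the force, the opening and the grip force at its end, in the units of the state.
- r.get_obs(): the state, without advancing time (a new reading comes with each control period).
- r.snapshot(name): name is "side" or "top" or "wrist"; returns a dict with "img" (384x512x3 uint8, red, green, blue), "K" (3x3 intrinsics, pixels), "R" (3x3) and "t" (3): a world point X has camera coordinates R X + t; the wrist camera has in their place "tool_from_camera" (4x4, takes a point from camera to tool coordinates, whose origin is the TCP and whose axes are the flange's). Camera axes: x right, y down, z forward; pixel columns grow to the right and rows downward; lengths in m; the calibration is good to about 2 mm. A picture is of the moment at which its call begins: read the wrist's pose just before it. There is no depth.
- r.job_done(): hands the job in; it is judged then, once.
Trained networks look in a picture, given as the dict that the camera call returned (one of the last four; its "shot" number tells which), for a name from the list of things; names that differ only in an ending like _2 or _b are one class to them, and where a whole thing is asked for, a point or a joint stands for the part that bears it (a point fixed in the world has none). Each returns a list of dicts, best first, with "p" (0 to 1); they miss things now and then, are a little off and sometimes report something else, mostly with a low value. They report only what shows in the picture. A call takes as long as a camera call.
- r.spot_in(picture, label): "extent" ([left, top, width, height] in pixels, round what is visible of it).
- r.regions_of(picture, label): "mask" (384x512 bool, what is visible of it) and "extent" ([left, top, width, height] in pixels, round what is visible of it).
The state is a dict: "clock": time; "qpos": joint angles; "dq": joint speeds; "effort": joint torques, N m; "position": TCP position; "eef_rot": TCP orientation; "wrist_force": force on the tool from outside, world axes, zero at the start; "wrist_torque": the same for the moment, N m; "gripper_width": finger opening in m; "gripper_force": force on a finger pad.
Only numpy, scipy, OpenCV 4.12 (cv2) and the standard library are available. Lean on these libraries where they do the work, as an engineer would, in place of code of your own. Each camera call takes 0.05 s, during which the arm holds its last target. There are 200 camera calls.

## Working session

There is one attempt and no reset: what is moved stays moved. The work goes in short steps, Python scripts to look and compute and a tool call to move; the robot and the scene stay as the last step left them, time stands still between calls to the robot, and variables do not carry over. Pictures are saved under pics/ and viewed, at most 14 in all, crops included, and the job is handed in when it is done.

Besides the shell and the picture viewer there is one more tool, called after "Emit:" in YAML: its name, and indented under it one key for each argument. arm_command: Moves the arm, as the interface text tells. Its arguments: {"type":"object","properties":{"moves":{"type":"array"},"newtons":{"type":"number"}},"required":["moves"]}

```bash
ls; mkdir -p pics
cat > h.py <<'E'
import numpy as np, cv2
from bench import r
def ray(s,u,v,obs=None):
    K=s["K"]; d=np.linalg.inv(K)@np.array([u,v,1.])
    if "R" in s and s.get("R") is not None:
        R=np.array(s["R"]);t=np.array(s["t"]); return -R.T@t, R.T@d
    T=np.array(s["tool_from_camera"]); E=np.array(obs["eef_rot"])
    return np.array(obs["position"])+E@T[:3,3], E@(T[:3,:3]@d)
def onz(s,u,v,z,obs=None):
    o,d=ray(s,u,v,obs); return o+d*(z-o[2])/d[2]
def proj(s,X,obs=None):
    X=np.array(X,float)
    if "R" in s and s.get("R") is not None: c=np.array(s["R"])@X+np.array(s["t"])
    else:
        T=np.array(s["tool_from_camera"]); E=np.array(obs["eef_rot"])
        c=T[:3,:3].T@(E.T@(X-np.array(obs["position"]))-T[:3,3])
    p=np.array(s["K"])@c; return p[:2]/p[2]
def save(s,n,crop=None,f=1):
    im=cv2.cvtColor(s["img"],cv2.COLOR_RGB2BGR)
    if crop: im=im[crop[1]:crop[3],crop[0]:crop[2]]
    cv2.imwrite("pics/"+n,cv2.resize(im,None,fx=f,fy=f,interpolation=cv2.INTER_CUBIC))
E
python3 - <<'E'
from h import *
np.set_printoptions(precision=3,suppress=True)
o=r.get_obs(); print(o["position"],o["eef_rot"],o["gripper_width"],r.tips_ahead)
for n in ("top","side"):
    s=r.snapshot(n); save(s,n+"0.png",None,1.5)
    for l in ["relay0_mid","socket0_floor","lever0_tip","load_grip","lever0"]:
        try:
            for d in r.regions_of(s,l):
                c=np.argwhere(d["mask"]).mean(0)[::-1]; print(n,l,round(d["p"],2),d["extent"],c)
        except Exception as e: print(l,e)
    R=np.array(s["R"]); print(n,"cam",-R.T@np.array(s["t"]))
E
```

```text
pics
[0.256 0.57  0.239] [[-0.912  0.41  -0.001]
 [ 0.41   0.912 -0.001]
 [ 0.    -0.001 -1.   ]] 0.08531242267134162 0.008
top relay0_mid 0.2 [133.2, 205.4, 18.2, 17.6] [142.819 213.716]
top socket0_floor 0.87 [133.3, 173.2, 96.0, 49.2] [183.172 196.874]
top lever0_tip 0.49 [134.0, 206.1, 16.8, 13.7] [143.387 213.194]
top load_grip 0.74 [132.6, 170.4, 99.8, 53.6] [183.255 196.945]
top load_grip 0.69 [345.9, 208.4, 34.1, 34.3] [362.346 226.101]
top lever0 0.59 [135.3, 205.6, 14.8, 15.1] [142.719 213.948]
top lever0 0.41 [204.3, 207.9, 9.4, 8.6] [208.769 212.846]
top lever0 0.38 [171.0, 206.2, 9.3, 13.2] [176.    213.463]
top cam [ 0.392 -0.054  0.925]
side relay0_mid 0.74 [275.8, 199.8, 25.6, 27.6] [288.65  212.622]
side relay0_mid 0.73 [225.4, 87.1, 51.2, 89.1] [251.138 136.31 ]
side relay0_mid 0.18 [250.2, 280.8, 57.4, 59.7] [280.427 309.311]
side socket0_floor 0.84 [224.2, 84.6, 52.0, 87.5] [250.757 136.262]
side socket0_floor 0.46 [229.4, 105.6, 8.3, 18.5] [231.    115.925]
side lever0_tip 0.54 [225.6, 109.7, 13.2, 16.9] [231.078 116.777]
side lever0_tip 0.47 [220.3, 87.0, 18.9, 15.9] [231.929  94.205]
side load_grip 0.86 [197.8, 291.5, 37.1, 37.5] [217.551 308.161]
side lever0 0.56 [225.8, 106.1, 15.2, 22.0] [230.814 116.225]
side cam [ 0.565 -0.455  0.832]
```

View pics/top0.png

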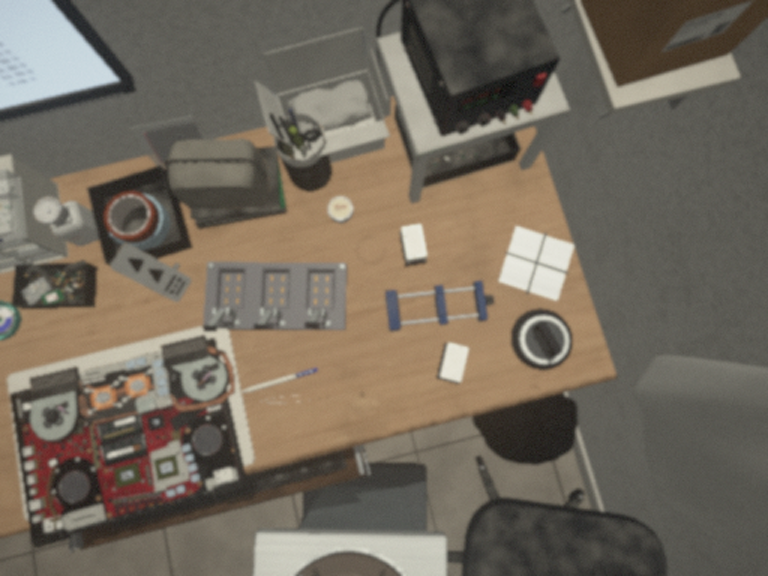

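View pics/side0.png

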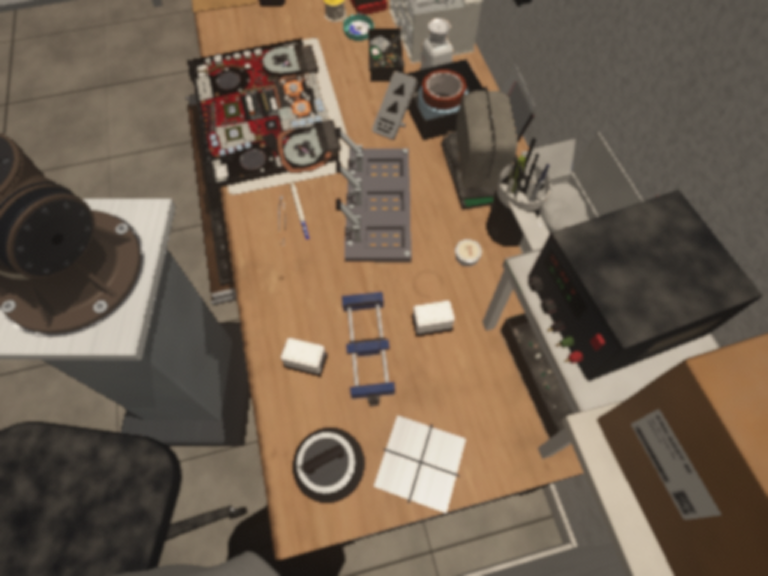

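Top view (1.5x): base centre at (275,295), sockets at (231,290), (276,290), (321,290), levers at their lower edge. There are two relays, at (413,243) and (453,362). The load is at (543,339) on its black pad, the crossed pad at (537,263), and the vice at (437,305).

```bash
cat > m.py <<'E'
from h import *
np.set_printoptions(precision=4,suppress=True)
def relaytop(s,box,z=0.048,obs=None,thr=150):
    # white top face -> minAreaRect -> world
    im=s["img"].astype(int); m=((im.min(2)>thr)&(im.max(2)-im.min(2)<60)).astype(np.uint8)
    k=np.zeros_like(m); x0,y0,x1,y1=box; k[y0:y1,x0:x1]=m[y0:y1,x0:x1]
    n,lab,st,c=cv2.connectedComponentsWithStats(k); 
    if n<2: return None
    i=1+np.argmax(st[1:,4]); pts=np.argwhere(lab==i)[:,::-1].astype(np.float32)
    W=np.array([onz(s,u,v,z,obs)[:2] for u,v in pts],np.float32)
    rc=cv2.minAreaRect(W*1000); P=cv2.boxPoints(rc)/1000
    e=P[1]-P[0]; f=P[2]-P[1]; L=e if np.linalg.norm(e)>np.linalg.norm(f) else f
    return np.array(rc[0])/1000, np.sort(rc[1]), np.arctan2(L[1],L[0])%np.pi, st[i]
E
python3 - <<'E'
from m import *
t=r.snapshot("top"); s=r.snapshot("side")
for nm,p,z in [("c",(537,263),0),("load_rim",(543,339),.02),("s0",(231,290),.005),("s1",(276,290),.005),("s2",(321,290),.005)]:
    print(nm,onz(t,p[0]/1.5,p[1]/1.5,z))
for nm,p,z in [("c",(422,462),0),("load_rim",(327,463),.02),("s0",(385,167),.005),("s1",(384,202),.005),("s2",(384,238),.005)]:
    print("side",nm,onz(s,p[0]/1.5,p[1]/1.5,z))
for cor in [(208,263),(345,265),(345,329),(204,327)]: print("base corner",onz(t,cor[0]/1.5,cor[1]/1.5,.018))
print(relaytop(t,(260,145,290,178))); print(relaytop(t,(288,225,315,258)))
print(relaytop(s,(270,195,308,225))); print(relaytop(s,(185,220,220,250)))
E
```

```text
c [ 0.617  -0.3269  0.    ]
load_rim [ 0.4776 -0.326   0.02  ]
s0 [0.5604 0.2248 0.005 ]
s1 [0.5613 0.1436 0.005 ]
s2 [0.5622 0.0625 0.005 ]
side c [ 0.6203 -0.3267  0.    ]
side load_rim [ 0.4801 -0.3321  0.02  ]
side s0 [0.5636 0.2294 0.005 ]
side s1 [0.5619 0.1452 0.005 ]
side s2 [0.5622 0.0647 0.005 ]
base corner [0.6068 0.2654 0.018 ]
base corner [0.6056 0.0195 0.018 ]
base corner [0.491  0.0167 0.018 ]
base corner [0.4915 0.2644 0.018 ]
(array([ 0.6429, -0.1009]), array([37.6852, 61.0135]), np.float32(0.17415142), array([267, 149,  18,  24, 328], dtype=int32))
(array([ 0.436 , -0.1685]), array([36.937 , 60.5468]), np.float32(2.9078603), array([294, 228,  19,  27, 361], dtype=int32))
(array([ 0.6424, -0.1033]), array([37.4556, 60.1747]), np.float32(0.18104061), array([276, 200,  27,  18, 354], dtype=int32))
(array([ 0.4352, -0.1707]), array([36.8208, 60.9767]), np.float32(2.9042802), array([188, 225,  28,  20, 387], dtype=int32))
```

```bash
cat > go.py <<'E'
from m import *
from scipy.spatial.transform import Rotation as Ro
def Rdown(yaw):  # tool x along world yaw, z down
    c,s=np.cos(yaw),np.sin(yaw); return np.array([[c,s,0],[s,-c,0],[0,0,-1.]])
def go(*targets,obs=None):
    "targets: (xyz,yaw) ; prints fractions from the current pose"
    o=obs or r.get_obs(); E=np.array(o["eef_rot"]); p=np.array(o["position"])
    print("at",p,"yaw",np.arctan2(E[1,0],E[0,0]),"w",round(float(o["gripper_width"]),4),"t",o["clock"])
    for xyz,yaw in targets:
        best=min((Ro.from_matrix(E.T@Rdown(yaw+k*np.pi)).as_rotvec() for k in (0,1)),key=np.linalg.norm)
        print("->",xyz,"xyz",np.round(E.T@(np.array(xyz)-p)/.5,4),"rot",np.round(best/np.radians(30),4))
E
python3 -c "
from go import *
go(((.5,.145,.3),np.pi))
s=r.snapshot('wrist');print(s['K'],s['tool_from_camera'])"
```

```text
at [0.2564 0.57   0.2394] yaw 2.7188352243719502 w 0.0858 t 0.7
-> (0.5, 0.145, 0.3) xyz [-0.793  -0.5753 -0.1213] rot [ 0.0002  0.0001 -0.8074]
[[265.4921   0.     251.5235]
 [  0.     265.4921 191.4726]
 [  0.       0.       1.    ]] [[ 0.0013 -0.9465 -0.3227  0.0831]
 [ 1.      0.0012  0.0006  0.0003]
 [-0.0002 -0.3227  0.9465 -0.1348]
 [ 0.      0.      0.      1.    ]]
```

Emit:
arm_command:
  moves:
    - {"grip": 1, "xyz": [-0.1, -0.07, -0.12], "rotation": [0, 0, -0.3]}
    - {"grip": 1, "xyz": [-0.2, -0.14, -0.12], "rotation": [0, 0, -0.5]}
    - {"grip": 1, "xyz": [-0.27, -0.2, -0.12], "rotation": [0, 0, -0.807]}
    - {"grip": 1, "xyz": [-0.793, -0.575, -0.12], "rotation": [0, 0, -0.807]}
    - {"grip": 1, "xyz": [-0.793, -0.575, -0.12], "rotation": [0, 0, -0.807]}
    - {"grip": 1, "xyz": [-0.793, -0.575, -0.12], "rotation": [0, 0, -0.807]}
    - {"grip": 1, "xyz": [-0.793, -0.575, -0.12], "rotation": [0, 0, -0.807]}
    - {"grip": 1, "xyz": [-0.793, -0.575, -0.12], "rotation": [0, 0, -0.807]}
    - {"grip": 1, "xyz": [-0.793, -0.575, -0.12], "rotation": [0, 0, -0.807]}
    - {"grip": 1, "xyz": [-0.793, -0.575, -0.12], "rotation": [0, 0, -0.807]}

```text
clock: 1.75
position: [0.4963, 0.1509, 0.2995]
eef_rot: [[-1.0, 0.0, 0.001], [0.0, 1.0, 0.0], [-0.001, 0.0, -1.0]]
wrist_force: [0.6, 0.8, -0.2]
gripper_width: 0.0856
gripper_force: 0.0
```

Emit:
arm_command:
  moves:
    - {"grip": 1, "xyz": [0, 0, 0], "rotation": [0, 0, 0]}
    - {"grip": 1, "xyz": [0, 0, 0], "rotation": [0, 0, 0]}

```text
clock: 1.95
position: [0.4959, 0.152, 0.2991]
eef_rot: [[-1.0, 0.003, -0.0], [0.003, 1.0, 0.0], [0.0, 0.0, -1.0]]
wrist_force: [-0.4, 1.0, 0.3]
gripper_width: 0.0853
gripper_force: 0.0
```

Run:
```python
from go import *
o=r.get_obs(); s=r.snapshot("wrist"); save(s,"w1.png",None,1.5)
go(((.6427,-.102,.2),.178))
for X in [(.5615,.225,.005),(.5615,.1444,.005),(.562,.0636,.005)]: print(proj(s,X,o)*1.5)
import pickle; pickle.dump((dict(s),o),open("w1.pkl","wb"))
```

```text
at [0.4954 0.1529 0.2991] yaw 3.140489355286121 w 0.0852 t 2.0
-> (0.6427, -0.102, 0.2) xyz [-0.2952 -0.5096  0.198 ] rot [ 0.0005 -0.0005 -0.3421]
[441.016  289.1652]
[370.298  289.2776]
[299.4367 289.8046]
```

View pics/w1.png

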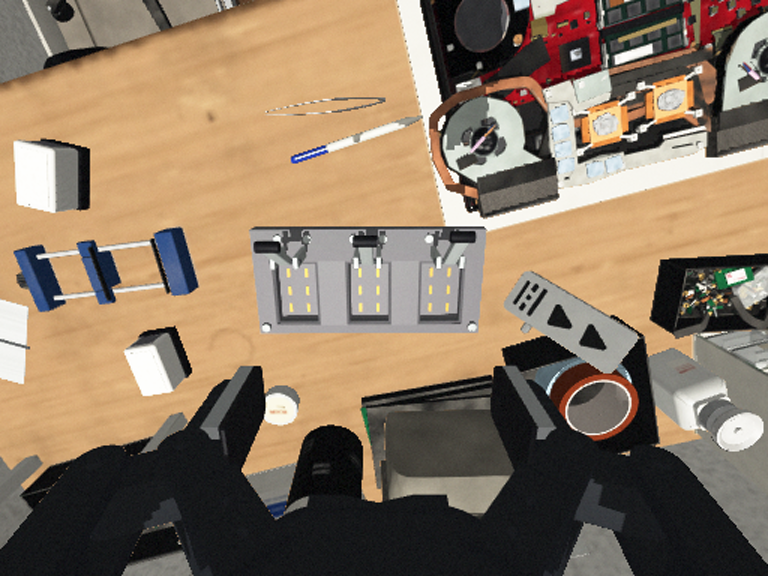

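Wrist view (1.5x): base spans (251,228)-(487,332), sockets at (439,289), (369,289), (297,290), as predicted within a few mm. The levers are open toward the robot. Relay A is at (157,362), B at (45,175).

Emit:
arm_command:
  moves:
    - {"grip": 1, "xyz": [-0.295, -0.51, 0.3], "rotation": [0, 0, -0.342]}
    - {"grip": 1, "xyz": [-0.295, -0.51, 0.3], "rotation": [0, 0, -0.342]}
    - {"grip": 1, "xyz": [-0.295, -0.51, 0.3], "rotation": [0, 0, -0.342]}
    - {"grip": 1, "xyz": [-0.295, -0.51, 0.3], "rotation": [0, 0, -0.342]}
    - {"grip": 1, "xyz": [-0.295, -0.51, 0.3], "rotation": [0, 0, -0.342]}
    - {"grip": 1, "xyz": [-0.295, -0.51, 0.3], "rotation": [0, 0, -0.342]}
    - {"grip": 1, "xyz": [-0.295, -0.51, 0.3], "rotation": [0, 0, -0.342]}
    - {"grip": 1, "xyz": [-0.295, -0.51, 0.3], "rotation": [0, 0, -0.342]}
    - {"grip": 1, "xyz": [-0.295, -0.51, 0.3], "rotation": [0, 0, -0.342]}
    - {"grip": 1, "xyz": [-0.295, -0.51, 0.3], "rotation": [0, 0, -0.342]}

```text
clock: 3.0
position: [0.6429, -0.1002, 0.15]
eef_rot: [[-0.984, -0.18, 0.001], [-0.18, 0.984, 0.0], [-0.001, -0.0, -1.0]]
wrist_force: [-0.7, -0.0, -0.1]
gripper_width: 0.0855
gripper_force: 0.0
```

Run:
```python
from go import *
import pickle
s,o=pickle.load(open("w1.pkl","rb"))
im=s["img"]; hsv=cv2.cvtColor(im,cv2.COLOR_RGB2HSV)
m=cv2.inRange(hsv,(15,90,120),(40,255,255)); k=np.zeros_like(m); k[170:215,175:315]=m[170:215,175:315]
n,l,st,c=cv2.connectedComponentsWithStats(k)
for i in range(1,n):
    if 4<st[i,4]<80: print("pin",c[i],st[i,4],onz(s,*c[i],.007,o)[:2])
print("base corners",[onz(s,u/1.5,v/1.5,.018,o)[:2] for u,v in [(251,228),(487,228),(482,331),(259,332)]])
o=r.get_obs(); s=r.snapshot("wrist"); save(s,"w2.png",None,1)
p=proj(s,(.6427,-.102,.048),o); print("relay px",p)
b=[int(max(0,p[0]-60)),int(max(0,p[1]-60)),int(p[0]+60),int(p[1]+60)]
print(relaytop(s,b,.048,o,170))
go(((.6427,-.102,.024),.178))
```

```text
pin [191.8333 181.3333] 12 [0.5402 0.0523]
pin [203.5 181.5] 12 [0.5405 0.0719]
pin [239.5455 181.2727] 11 [0.5402 0.1323]
pin [251.5 181. ] 10 [0.5398 0.1524]
pin [287.2 180.7] 10 [0.5394 0.2122]
pin [298.8333 180.6667] 12 [0.5393 0.2317]
pin [192.8 193.2] 10 [0.5613 0.0524]
pin [204.5455 193.2727] 11 [0.5614 0.0724]
pin [239.5 193. ] 10 [0.5611 0.1319]
pin [251.5 193. ] 10 [0.5611 0.1523]
pin [286.5 192.5] 12 [0.5603 0.2119]
pin [298.4545 192.7273] 11 [0.5607 0.2322]
pin [193.5455 204.2727] 11 [0.5815 0.0522]
pin [205.5 204.5] 12 [0.582  0.0728]
pin [240.  204.5] 6 [0.5821 0.1324]
pin [251.5 204.5] 12 [0.5821 0.1523]
pin [286.4 204.1] 10 [0.5815 0.2126]
pin [297.5455 204.2727] 11 [0.5818 0.2318]
base corners [array([0.4887, 0.0199]), array([0.4891, 0.2677]), array([0.6078, 0.2723]), array([0.6086, 0.0166])]
relay px [249.3235 193.1167]
(array([ 0.6412, -0.1023]), array([35.7184, 58.6823]), np.float32(0.18207614), array([ 230,  161,   39,   60, 2269], dtype=int32))
at [ 0.643  -0.1003  0.1502] yaw -2.960674131279725 w 0.0852 t 3.05
-> (0.6427, -0.102, 0.024) xyz [ 0.0014 -0.0032  0.2524] rot [-0.0004  0.0018  0.0056]
```

View pics/w2.png

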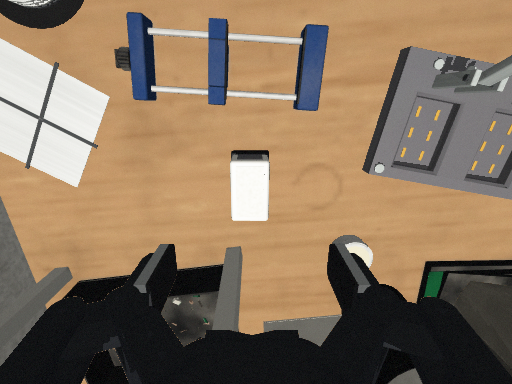

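Relay A is centred in the wrist image at (250,191). There is a table leg behind it, with its base at about (235,247), so I'm checking its clearance.

Run:
```python
from go import *
o=r.get_obs(); s=r.snapshot("wrist")
print("leg base wrist",onz(s,235,247,0,o),onz(s,70,268,0,o))
t=r.snapshot("top"); print("leg base top",onz(t,417/1.5,202/1.5,0))
for z in (.05,.1,.15,.2,.25): print(z,onz(t,414/1.5,158/1.5,z)[:2])
go(((.642,-.1023,.07),.180),((.642,-.1023,.024),.18))
```

```text
leg base wrist [ 0.7312 -0.1043  0.    ] [ 0.7985 -0.3036  0.    ]
leg base top [ 0.731  -0.1099  0.    ]
0.05 [ 0.7949 -0.1015]
0.1 [ 0.7718 -0.0988]
0.15 [ 0.7488 -0.0961]
0.2 [ 0.7258 -0.0934]
0.25 [ 0.7028 -0.0907]
at [ 0.6431 -0.1008  0.1502] yaw -2.9610869436439358 w 0.0854 t 3.15
-> (0.642, -0.1023, 0.07) xyz [ 0.0028 -0.0025  0.1604] rot [-0.0008  0.0023  0.001 ]
-> (0.642, -0.1023, 0.024) xyz [ 0.0029 -0.0025  0.2524] rot [-0.0008  0.0023  0.001 ]
```

Emit:
arm_command:
  moves:
    - {"grip": 1, "xyz": [0.003, -0.0025, 0.1], "rotation": [0, 0, 0]}
    - {"grip": 1, "xyz": [0.003, -0.0025, 0.16], "rotation": [0, 0, 0]}
    - {"grip": 1, "xyz": [0.003, -0.0025, 0.21], "rotation": [0, 0, 0]}
    - {"grip": 1, "xyz": [0.003, -0.0025, 0.252], "rotation": [0, 0, 0]}
    - {"grip": 1, "xyz": [0.003, -0.0025, 0.252], "rotation": [0, 0, 0]}
    - {"grip": 0, "xyz": [0.003, -0.0025, 0.252], "rotation": [0, 0, 0]}
    - {"grip": 0, "xyz": [0.003, -0.0025, 0.252], "rotation": [0, 0, 0]}
    - {"grip": 0, "xyz": [0.003, -0.0025, 0.252], "rotation": [0, 0, 0]}
    - {"grip": 0, "xyz": [0.003, -0.0025, 0.252], "rotation": [0, 0, 0]}
    - {"grip": 0, "xyz": [0.003, -0.0025, 0.252], "rotation": [0, 0, 0]}
  newtons: 50

```text
clock: 4.15
position: [0.6424, -0.1037, 0.0247]
eef_rot: [[-0.984, -0.178, 0.002], [-0.178, 0.984, -0.0], [-0.002, -0.001, -1.0]]
wrist_force: [0.2, 1.4, 6.8]
gripper_width: 0.0394
gripper_force: 51.9
```

Emit:
arm_command:
  moves:
    - {"grip": 0, "xyz": [0, 0, 0], "rotation": [0, 0, 0]}
    - {"grip": 0, "xyz": [0, 0, 0], "rotation": [0, 0, 0]}
    - {"grip": 0, "xyz": [0, 0, 0], "rotation": [0, 0, 0]}
    - {"grip": 0, "xyz": [0, 0, -0.1], "rotation": [0, 0, 0]}
    - {"grip": 0, "xyz": [0, 0, -0.2], "rotation": [0, 0, 0]}
    - {"grip": 0, "xyz": [0, 0, -0.35], "rotation": [0, 0, 0]}
    - {"grip": 0, "xyz": [0, 0, -0.35], "rotation": [0, 0, 0]}
    - {"grip": 0, "xyz": [0, 0, -0.35], "rotation": [0, 0, 0]}

```text
clock: 4.95
position: [0.643, -0.1039, 0.2031]
eef_rot: [[-0.984, -0.178, 0.007], [-0.178, 0.984, -0.002], [-0.007, -0.003, -1.0]]
wrist_force: [0.4, -0.8, -1.2]
gripper_width: 0.0394
gripper_force: 51.1
```

Run:
```python
from go import *
go(((.5611,.0624,.2),.0),((.5611,.0624,.07),.0))
o=r.get_obs(); s=r.snapshot("wrist"); save(s,"w3.png",None,1)
s=r.snapshot("top")
```

```text
at [ 0.643  -0.1039  0.2031] yaw -2.9626297509472246 w 0.0394 t 4.95
-> (0.5611, 0.0624, 0.2) xyz [0.102  0.3566 0.0043] rot [-0.0049  0.0139  0.3418]
-> (0.5611, 0.0624, 0.07) xyz [0.1038 0.3574 0.2643] rot [-0.0049  0.0139  0.3418]
```

View pics/w3.png

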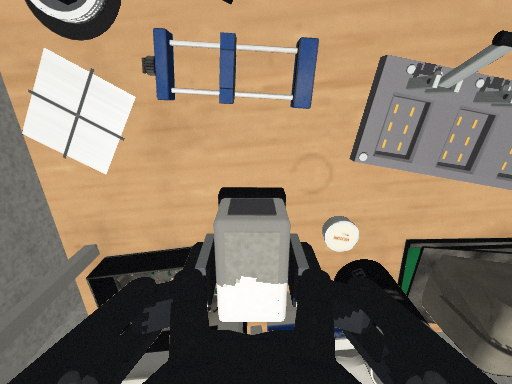

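Relay A is held squarely: its foot edge sits at row 187, as expected for a centred grip. Next, carry it to socket 2.

Emit:
arm_command:
  moves:
    - {"grip": 0, "xyz": [0.102, 0.3566, 0.0], "rotation": [-0.005, 0.014, 0.342]}
    - {"grip": 0, "xyz": [0.102, 0.3566, 0.0], "rotation": [-0.005, 0.014, 0.342]}
    - {"grip": 0, "xyz": [0.102, 0.3566, 0.0], "rotation": [-0.005, 0.014, 0.342]}
    - {"grip": 0, "xyz": [0.102, 0.3566, 0.0], "rotation": [-0.005, 0.014, 0.342]}
    - {"grip": 0, "xyz": [0.102, 0.3566, 0.0], "rotation": [-0.005, 0.014, 0.342]}
    - {"grip": 0, "xyz": [0.103, 0.357, 0.1], "rotation": [-0.005, 0.014, 0.342]}
    - {"grip": 0, "xyz": [0.103, 0.357, 0.19], "rotation": [-0.005, 0.014, 0.342]}
    - {"grip": 0, "xyz": [0.104, 0.3574, 0.25], "rotation": [-0.005, 0.014, 0.342]}
    - {"grip": 0, "xyz": [0.104, 0.3574, 0.25], "rotation": [-0.005, 0.014, 0.342]}
    - {"grip": 0, "xyz": [0.104, 0.3574, 0.25], "rotation": [-0.005, 0.014, 0.342]}

```text
clock: 6.05
position: [0.5588, 0.0625, 0.0728]
eef_rot: [[-1.0, 0.001, -0.009], [0.001, 1.0, 0.002], [0.009, 0.002, -1.0]]
wrist_force: [0.8, 0.2, -1.0]
gripper_width: 0.0392
gripper_force: 51.1
```

Run:
```python
from go import *
go(((.5611,.0624,.055),.0),((.5611,.0624,.034),.003),((.5611,.0624,.028),.003))
o=r.get_obs(); print(o["gripper_force"],o["wrist_force"]); s=r.snapshot("wrist"); save(s,"w4.png",(100,100,450,384),1.5)
```

```text
at [0.5588 0.0625 0.0728] yaw 3.1409074974090587 w 0.0392 t 6.05
-> (0.5611, 0.0624, 0.055) xyz [-0.0048 -0.0003  0.0355] rot [ 0.0039 -0.0178 -0.0013]
-> (0.5611, 0.0624, 0.034) xyz [-0.0052 -0.0004  0.0775] rot [ 0.0039 -0.0178 -0.0071]
-> (0.5611, 0.0624, 0.028) xyz [-0.0053 -0.0004  0.0895] rot [ 0.0039 -0.0178 -0.0071]
51.094838976860046 [ 0.8434  0.214  -0.9642]
```

View pics/w4.png

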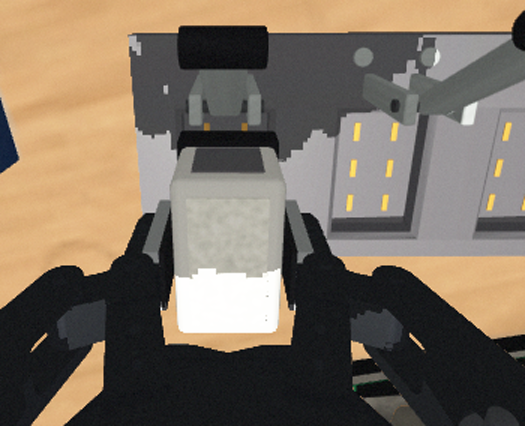

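The relay is over socket 2 and aligned. Descending.

Emit:
arm_command:
  moves:
    - {"grip": 0, "xyz": [-0.005, -0.0004, 0.02], "rotation": [0.004, -0.018, -0.004]}
    - {"grip": 0, "xyz": [-0.005, -0.0004, 0.036], "rotation": [0.004, -0.018, -0.004]}
    - {"grip": 0, "xyz": [-0.005, -0.0004, 0.05], "rotation": [0.004, -0.018, -0.004]}
    - {"grip": 0, "xyz": [-0.005, -0.0004, 0.06], "rotation": [0.004, -0.018, -0.004]}
    - {"grip": 0, "xyz": [-0.005, -0.0004, 0.068], "rotation": [0.004, -0.018, -0.004]}
    - {"grip": 0, "xyz": [-0.005, -0.0004, 0.068], "rotation": [0.004, -0.018, -0.004]}

```text
clock: 6.7
position: [0.5609, 0.0628, 0.0388]
eef_rot: [[-1.0, -0.002, 0.001], [-0.002, 1.0, -0.0], [-0.001, -0.0, -1.0]]
wrist_force: [-0.1, 0.3, -1.1]
gripper_width: 0.0393
gripper_force: 51.1
```

Run:
```python
from go import *
go(((.5611,.0624,.028),.0))
o=r.get_obs(); print(o["gripper_force"],o["wrist_force"],o["wrist_torque"]); print(np.array(o["eef_rot"]))
```

```text
at [0.5609 0.0628 0.0388] yaw -3.139732586730731 w 0.0393 t 6.7
-> (0.5611, 0.0624, 0.028) xyz [-0.0003 -0.0008  0.0216] rot [-0.0001  0.0025  0.0036]
51.12559139728546 [-0.1004  0.2797 -1.0552] [-0.013   0.0155  0.04  ]
[[-1.     -0.0019  0.0013]
 [-0.0019  1.     -0.    ]
 [-0.0013 -0.0001 -1.    ]]
```

Emit:
arm_command:
  moves:
    - {"grip": 0, "xyz": [0, -0.0005, 0.006], "rotation": [0, 0, 0.003]}
    - {"grip": 0, "xyz": [0, -0.0005, 0.012], "rotation": [0, 0, 0.003]}
    - {"grip": 0, "xyz": [0, -0.0005, 0.017], "rotation": [0, 0, 0.003]}
    - {"grip": 0, "xyz": [0, -0.0005, 0.02], "rotation": [0, 0, 0.003]}
    - {"grip": 0, "xyz": [0, -0.0005, 0.02], "rotation": [0, 0, 0.003]}

```text
clock: 7.2
position: [0.5611, 0.0625, 0.0297]
eef_rot: [[-1.0, -0.0, 0.002], [-0.0, 1.0, -0.0], [-0.002, -0.0, -1.0]]
wrist_force: [-3.1, -0.1, 6.8]
gripper_width: 0.0394
gripper_force: 52.2
```

Seated at the expected height (TCP z 0.0297). Release, lift and move behind the lever.

Emit:
arm_command:
  moves:
    - {"grip": 0.85, "xyz": [0, 0, 0], "rotation": [0, 0, 0]}
    - {"grip": 0.85, "xyz": [0, 0, 0], "rotation": [0, 0, 0]}
    - {"grip": 0.85, "xyz": [0, 0, 0], "rotation": [0, 0, 0]}
    - {"grip": 0.85, "xyz": [0, 0, -0.08], "rotation": [0, 0, 0]}
    - {"grip": 0.85, "xyz": [0, 0, -0.18], "rotation": [0, 0, 0]}
    - {"grip": 0.85, "xyz": [0, 0, -0.25], "rotation": [0, 0, 0]}
    - {"grip": 0, "xyz": [0, 0, -0.25], "rotation": [0, 0, 0]}
    - {"grip": 0, "xyz": [0.1, 0, -0.25], "rotation": [0, 0, 0]}
    - {"grip": 0, "xyz": [0.2, 0, -0.25], "rotation": [0, 0, 0]}
    - {"grip": 0, "xyz": [0.24, 0, -0.25], "rotation": [0, 0, 0]}

```text
clock: 8.2
position: [0.4365, 0.0627, 0.1532]
eef_rot: [[-1.0, -0.0, -0.002], [-0.0, 1.0, -0.0], [0.002, -0.0, -1.0]]
wrist_force: [0.9, 0.2, 0.1]
gripper_width: 0.0144
gripper_force: 0.0
```

Run:
```python
from go import *
go(((.44,.0624,.1),.0),((.52,.0624,.1),.0),((.545,.0624,.1),.0))
o=r.get_obs(); s=r.snapshot("wrist"); save(s,"w5.png",None,1)
for X in [(.576,.0624,.058),(.513-.0315,.0624,.1125),(.5611,.0624,.053)]: print(proj(s,X,o))
```

```text
at [0.4365 0.0627 0.1532] yaw -3.141149931851482 w 0.0144 t 8.2
-> (0.44, 0.0624, 0.1) xyz [-0.0073 -0.0005  0.1063] rot [-0.     -0.0033  0.0008]
-> (0.52, 0.0624, 0.1) xyz [-0.1673 -0.0006  0.106 ] rot [-0.     -0.0033  0.0008]
-> (0.545, 0.0624, 0.1) xyz [-0.2173 -0.0006  0.1059] rot [-0.     -0.0033  0.0008]
[250.7199 316.8994]
[250.619  274.2951]
[250.7428 302.4951]
```

View pics/w5.png

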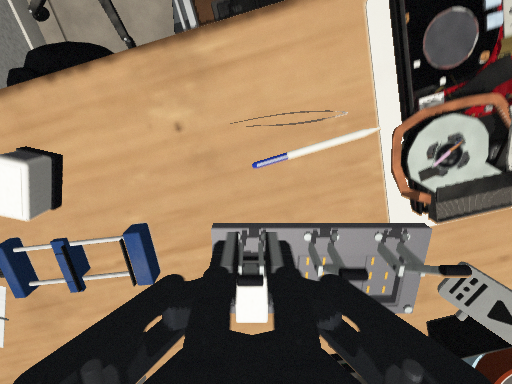

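Emit:
arm_command:
  moves:
    - {"grip": 0, "xyz": [0, 0, 0.08], "rotation": [0, 0, 0]}
    - {"grip": 0, "xyz": [0, 0, 0.106], "rotation": [0, 0, 0]}
    - {"grip": 0, "xyz": [-0.06, 0, 0.106], "rotation": [0, 0, 0]}
    - {"grip": 0, "xyz": [-0.12, 0, 0.106], "rotation": [0, 0, 0]}
    - {"grip": 0, "xyz": [-0.17, 0, 0.106], "rotation": [0, 0, 0]}
    - {"grip": 0, "xyz": [-0.2, 0, 0.106], "rotation": [0, 0, 0]}
    - {"grip": 0, "xyz": [-0.225, 0, 0.12], "rotation": [0, 0, 0]}
    - {"grip": 0, "xyz": [-0.23, 0, 0.14], "rotation": [0, 0, 0]}
    - {"grip": 0, "xyz": [-0.235, 0, 0.155], "rotation": [0, 0, 0]}
    - {"grip": 0, "xyz": [-0.235, 0, 0.155], "rotation": [0, 0, 0]}

```text
clock: 9.25
position: [0.5576, 0.0625, 0.0751]
eef_rot: [[-1.0, -0.0, -0.001], [-0.0, 1.0, -0.0], [0.001, -0.0, -1.0]]
wrist_force: [-0.8, -0.3, 0.3]
gripper_width: 0.0001
gripper_force: 0.0
```

Emit:
arm_command:
  moves:
    - {"grip": 0, "xyz": [0, 0, 0.006], "rotation": [0, 0, 0]}
    - {"grip": 0, "xyz": [0, 0, 0.012], "rotation": [0, 0, 0]}
    - {"grip": 0, "xyz": [0, 0, 0.016], "rotation": [0, 0, 0]}
    - {"grip": 0, "xyz": [0, 0, 0.016], "rotation": [0, 0, 0]}

```text
clock: 9.65
position: [0.5585, 0.0626, 0.0697]
eef_rot: [[-1.0, -0.0, 0.003], [-0.0, 1.0, -0.0], [-0.003, -0.0, -1.0]]
wrist_force: [-2.9, -0.2, 12.3]
gripper_width: 0.0002
gripper_force: 5.9
```

Emit:
arm_command:
  moves:
    - {"grip": 0, "xyz": [0, 0, -0.1], "rotation": [0, 0, 0]}
    - {"grip": 0, "xyz": [0, 0, -0.2], "rotation": [0, 0, 0]}
    - {"grip": 1, "xyz": [0.246, -0.464, -0.2], "rotation": [0, 0, 0.451]}
    - {"grip": 1, "xyz": [0.246, -0.464, -0.2], "rotation": [0, 0, 0.451]}
    - {"grip": 1, "xyz": [0.246, -0.464, -0.2], "rotation": [0, 0, 0.451]}
    - {"grip": 1, "xyz": [0.246, -0.464, -0.2], "rotation": [0, 0, 0.451]}
    - {"grip": 1, "xyz": [0.246, -0.464, -0.2], "rotation": [0, 0, 0.451]}
    - {"grip": 1, "xyz": [0.246, -0.464, -0.2], "rotation": [0, 0, 0.451]}
    - {"grip": 1, "xyz": [0.246, -0.464, -0.2], "rotation": [0, 0, 0.451]}
    - {"grip": 1, "xyz": [0.246, -0.464, -0.2], "rotation": [0, 0, 0.451]}

```text
clock: 10.65
position: [0.4356, -0.169, 0.1685]
eef_rot: [[-0.972, 0.234, 0.002], [0.234, 0.972, 0.0], [-0.002, 0.001, -1.0]]
wrist_force: [-0.3, 0.3, -0.3]
gripper_width: 0.0857
gripper_force: 0.0
```

Run:
```python
from go import *
o=r.get_obs(); s=r.snapshot("wrist"); save(s,"w6.png",None,1)
p=proj(s,(.4356,-.1695,.048),o); b=[int(max(0,p[0]-70)),int(max(0,p[1]-70)),int(p[0]+70),int(p[1]+60)]
q=relaytop(s,b,.048,o,170); print("px",p,q)
t=r.snapshot("top"); print(relaytop(t,(280,215,320,265)))
go((( *q[0],.024),q[2]))
```

```text
px [250.5745 187.6338] (array([ 0.4338, -0.1695]), array([35.8113, 59.2788]), np.float32(2.9047976), array([ 232,  157,   37,   57, 2018], dtype=int32))
None
at [ 0.4359 -0.1684  0.1684] yaw 2.907218440454025 w 0.0852 t 10.75
-> (np.float64(0.43382662963867186), np.float64(-0.16947987365722655), 0.024) xyz [ 0.0042 -0.0032  0.2889] rot [0.0009 0.0039 0.0046]
```

View pics/w6.png

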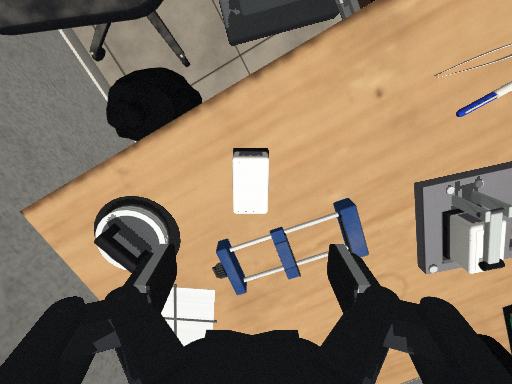

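Relay B is in the wrist image at (250,182). Lever 2 is shut over relay A at (480,240). Grasp B.

Emit:
arm_command:
  moves:
    - {"grip": 1, "xyz": [0.0015, -0.003, 0.1], "rotation": [0, 0, 0.003]}
    - {"grip": 1, "xyz": [0.0015, -0.003, 0.2], "rotation": [0, 0, 0.003]}
    - {"grip": 1, "xyz": [0.0015, -0.003, 0.25], "rotation": [0, 0, 0.003]}
    - {"grip": 1, "xyz": [0.0015, -0.003, 0.289], "rotation": [0, 0, 0.003]}
    - {"grip": 1, "xyz": [0.0015, -0.003, 0.289], "rotation": [0, 0, 0.003]}
    - {"grip": 0, "xyz": [0.0015, -0.003, 0.289], "rotation": [0, 0, 0.003]}
    - {"grip": 0, "xyz": [0.0015, -0.003, 0.289], "rotation": [0, 0, 0.003]}
    - {"grip": 0, "xyz": [0.0015, -0.003, 0.289], "rotation": [0, 0, 0.003]}
    - {"grip": 0, "xyz": [0.0015, -0.003, 0.289], "rotation": [0, 0, 0.003]}
    - {"grip": 0, "xyz": [0.0015, -0.003, 0.289], "rotation": [0, 0, 0.003]}
  newtons: 50

```text
clock: 11.75
position: [0.4351, -0.1708, 0.0251]
eef_rot: [[-0.972, 0.235, 0.004], [0.235, 0.972, -0.001], [-0.004, -0.0, -1.0]]
wrist_force: [0.5, 2.4, 8.2]
gripper_width: 0.0394
gripper_force: 50.3
```

Emit:
arm_command:
  moves:
    - {"grip": 0, "xyz": [0, 0, 0], "rotation": [0, 0, 0]}
    - {"grip": 0, "xyz": [0, 0, 0], "rotation": [0, 0, 0]}
    - {"grip": 0, "xyz": [0, 0, -0.1], "rotation": [0, 0, 0]}
    - {"grip": 0, "xyz": [0, 0, -0.2], "rotation": [0, 0, 0]}
    - {"grip": 0, "xyz": [0, 0, -0.3], "rotation": [0, 0, 0]}
    - {"grip": 0, "xyz": [0, 0, -0.37], "rotation": [0, 0, 0]}
    - {"grip": 0, "xyz": [0, 0, -0.37], "rotation": [0, 0, 0]}
    - {"grip": 0, "xyz": [0, 0, -0.37], "rotation": [0, 0, 0]}

```text
clock: 12.55
position: [0.4341, -0.1706, 0.2097]
eef_rot: [[-0.972, 0.235, 0.004], [0.235, 0.972, -0.001], [-0.004, -0.0, -1.0]]
wrist_force: [-0.2, 0.5, -2.3]
gripper_width: 0.0392
gripper_force: 51.7
```

Run:
```python
from go import *
go(((.55,.1421,.21),.0))
o=r.get_obs(); s=r.snapshot("wrist"); save(s,"w7.png",None,1)
```

```text
at [ 0.4341 -0.1706  0.2097] yaw 2.9041193085106545 w 0.0392 t 12.55
-> (0.55, 0.1421, 0.21) xyz [-0.0782  0.6625 -0.0005] rot [-0.0012  0.0074 -0.4535]
```

View pics/w7.png

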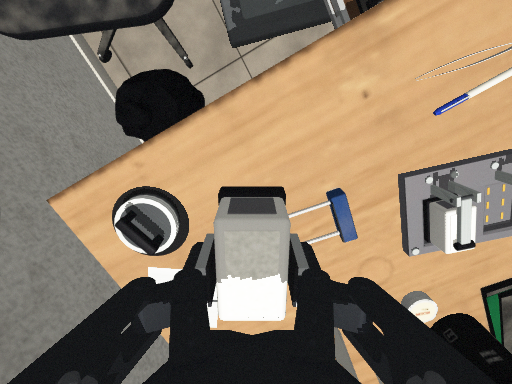

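Held squarely (foot edge at row 187). Carry to socket 1.

Emit:
arm_command:
  moves:
    - {"grip": 0, "xyz": [-0.1, 0.6675, 0], "rotation": [0, 0, -0.4535]}
    - {"grip": 0, "xyz": [-0.1, 0.6675, 0], "rotation": [0, 0, -0.4535]}
    - {"grip": 0, "xyz": [-0.1, 0.6675, 0], "rotation": [0, 0, -0.4535]}
    - {"grip": 0, "xyz": [-0.1, 0.6675, 0], "rotation": [0, 0, -0.4535]}
    - {"grip": 0, "xyz": [-0.1, 0.6675, 0], "rotation": [0, 0, -0.4535]}
    - {"grip": 0, "xyz": [-0.1, 0.6675, 0], "rotation": [0, 0, -0.4535]}
    - {"grip": 0, "xyz": [-0.1, 0.6675, 0], "rotation": [0, 0, -0.4535]}
    - {"grip": 0, "xyz": [-0.1, 0.6675, 0.06], "rotation": [0, 0, -0.4535]}
    - {"grip": 0, "xyz": [-0.1, 0.6675, 0.15], "rotation": [0, 0, -0.4535]}
    - {"grip": 0, "xyz": [-0.1, 0.6675, 0.22], "rotation": [0, 0, -0.4535]}

```text
clock: 13.6
position: [0.5601, 0.1421, 0.0954]
eef_rot: [[-1.0, -0.001, -0.002], [-0.001, 1.0, -0.001], [0.002, -0.001, -1.0]]
wrist_force: [-0.5, 0.4, -2.1]
gripper_width: 0.0395
gripper_force: 34.1
```

Emit:
arm_command:
  moves:
    - {"grip": 0, "xyz": [0, 0, 0.05], "rotation": [0, 0, 0]}
    - {"grip": 0, "xyz": [0, 0, 0.05], "rotation": [0, 0, 0]}

```text
clock: 13.8
position: [0.5591, 0.1415, 0.0695]
eef_rot: [[-1.0, 0.0, -0.007], [0.0, 1.0, -0.001], [0.007, -0.001, -1.0]]
wrist_force: [-0.2, 0.1, -0.3]
gripper_width: 0.0391
gripper_force: 55.8
```

Run:
```python
from go import *
go(((.5611,.1421,.039),.0),((.5611,.1421,.029),.0))
o=r.get_obs(); print(o["gripper_force"],o["wrist_force"]); print(np.array(o["eef_rot"]))
```

```text
at [0.5591 0.1415 0.0695] yaw 3.1414937250466592 w 0.0391 t 13.8
-> (0.5611, 0.1421, 0.039) xyz [-0.0043  0.0013  0.0609] rot [-0.0024 -0.0129 -0.0002]
-> (0.5611, 0.1421, 0.029) xyz [-0.0045  0.0013  0.0809] rot [-0.0024 -0.0129 -0.0002]
55.80204963684082 [-0.2139  0.1146 -0.2546]
[[-1.      0.0001 -0.0068]
 [ 0.0001  1.     -0.0012]
 [ 0.0068 -0.0012 -1.    ]]
```

The grip force dipped to 34 N for a moment, so I'm checking whether the relay slipped.

Run:
```python
from go import *
o=r.get_obs(); s=r.snapshot("wrist"); save(s,"w8.png",(100,100,450,384),1.5); go()
```

```text
at [0.5603 0.1416 0.0717] yaw 3.141494752003347 w 0.0392 t 13.85
```

View pics/w8.png

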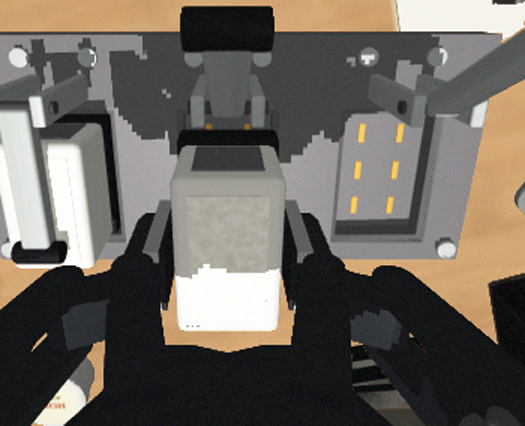

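No slip: the relay's pixels match those for relay A. Descending.

Emit:
arm_command:
  moves:
    - {"grip": 0, "xyz": [-0.002, 0.001, 0.02], "rotation": [0, 0, 0]}
    - {"grip": 0, "xyz": [-0.002, 0.001, 0.04], "rotation": [0, 0, 0]}
    - {"grip": 0, "xyz": [-0.002, 0.001, 0.054], "rotation": [0, 0, 0]}
    - {"grip": 0, "xyz": [-0.002, 0.001, 0.064], "rotation": [0, 0, 0]}
    - {"grip": 0, "xyz": [-0.002, 0.001, 0.064], "rotation": [0, 0, 0]}

```text
clock: 14.35
position: [0.5625, 0.1423, 0.0417]
eef_rot: [[-1.0, 0.0, 0.001], [0.0, 1.0, -0.0], [-0.001, -0.0, -1.0]]
wrist_force: [0.2, -0.6, -1.3]
gripper_width: 0.0391
gripper_force: 55.9
```

Emit:
arm_command:
  moves:
    - {"grip": 0, "xyz": [0.0025, 0, 0.006], "rotation": [0, 0, 0]}
    - {"grip": 0, "xyz": [0.0025, 0, 0.012], "rotation": [0, 0, 0]}
    - {"grip": 0, "xyz": [0.0025, 0, 0.018], "rotation": [0, 0, 0]}
    - {"grip": 0, "xyz": [0.0025, 0, 0.023], "rotation": [0, 0, 0]}
    - {"grip": 0, "xyz": [0.0025, 0, 0.026], "rotation": [0, 0, 0]}
    - {"grip": 0, "xyz": [0.0025, 0, 0.026], "rotation": [0, 0, 0]}

```text
clock: 14.95
position: [0.5614, 0.1424, 0.0302]
eef_rot: [[-1.0, -0.0, 0.002], [-0.0, 1.0, -0.0], [-0.002, -0.0, -1.0]]
wrist_force: [-4.4, -0.1, 12.0]
gripper_width: 0.0389
gripper_force: 57.7
```

Emit:
arm_command:
  moves:
    - {"grip": 0.85, "xyz": [0, 0, 0], "rotation": [0, 0, 0]}
    - {"grip": 0.85, "xyz": [0, 0, 0], "rotation": [0, 0, 0]}
    - {"grip": 0.85, "xyz": [0, 0, 0], "rotation": [0, 0, 0]}
    - {"grip": 0.85, "xyz": [0, 0, -0.08], "rotation": [0, 0, 0]}
    - {"grip": 0.85, "xyz": [0, 0, -0.18], "rotation": [0, 0, 0]}
    - {"grip": 0.85, "xyz": [0, 0, -0.25], "rotation": [0, 0, 0]}
    - {"grip": 0, "xyz": [0, 0, -0.25], "rotation": [0, 0, 0]}
    - {"grip": 0, "xyz": [0.1, 0, -0.25], "rotation": [0, 0, 0]}
    - {"grip": 0, "xyz": [0.2, 0, -0.25], "rotation": [0, 0, 0]}
    - {"grip": 0, "xyz": [0.246, 0, -0.25], "rotation": [0, 0, 0]}

```text
clock: 15.95
position: [0.4341, 0.1421, 0.1531]
eef_rot: [[-1.0, -0.0, -0.001], [-0.0, 1.0, -0.001], [0.001, -0.001, -1.0]]
wrist_force: [0.1, 0.1, -1.0]
gripper_width: 0.0147
gripper_force: 0.0
```

Emit:
arm_command:
  moves:
    - {"grip": 0, "xyz": [0, 0, 0.0], "rotation": [0, 0, 0]}
    - {"grip": 0, "xyz": [0, 0, 0.0], "rotation": [0, 0, 0]}

```text
clock: 16.15
position: [0.4386, 0.1425, 0.1538]
eef_rot: [[-1.0, -0.0, 0.002], [-0.0, 1.0, 0.0], [-0.002, 0.0, -1.0]]
wrist_force: [0.7, -0.3, 1.8]
gripper_width: -0.0
gripper_force: 0.0
```

Emit:
arm_command:
  moves:
    - {"grip": 0, "xyz": [0, 0, 0.08], "rotation": [0, 0, 0]}
    - {"grip": 0, "xyz": [0, 0, 0.106], "rotation": [0, 0, 0]}
    - {"grip": 0, "xyz": [-0.06, 0, 0.106], "rotation": [0, 0, 0]}
    - {"grip": 0, "xyz": [-0.12, 0, 0.106], "rotation": [0, 0, 0]}
    - {"grip": 0, "xyz": [-0.17, 0, 0.106], "rotation": [0, 0, 0]}
    - {"grip": 0, "xyz": [-0.2, 0, 0.106], "rotation": [0, 0, 0]}
    - {"grip": 0, "xyz": [-0.225, 0, 0.12], "rotation": [0, 0, 0]}
    - {"grip": 0, "xyz": [-0.23, 0, 0.14], "rotation": [0, 0, 0]}
    - {"grip": 0, "xyz": [-0.235, 0, 0.155], "rotation": [0, 0, 0]}
    - {"grip": 0, "xyz": [-0.235, 0, 0.155], "rotation": [0, 0, 0]}

```text
clock: 17.15
position: [0.5552, 0.1422, 0.0751]
eef_rot: [[-1.0, 0.0, -0.0], [0.0, 1.0, -0.0], [0.0, -0.0, -1.0]]
wrist_force: [-0.2, -0.5, -0.8]
gripper_width: 0.0002
gripper_force: 0.0
```

Emit:
arm_command:
  moves:
    - {"grip": 0, "xyz": [0, 0, 0.006], "rotation": [0, 0, 0]}
    - {"grip": 0, "xyz": [0, 0, 0.012], "rotation": [0, 0, 0]}
    - {"grip": 0, "xyz": [0, 0, 0.016], "rotation": [0, 0, 0]}
    - {"grip": 0, "xyz": [0, 0, 0.016], "rotation": [0, 0, 0]}

```text
clock: 17.55
position: [0.5559, 0.1424, 0.0698]
eef_rot: [[-1.0, -0.0, 0.003], [-0.0, 1.0, 0.0], [-0.003, 0.0, -1.0]]
wrist_force: [-2.7, -0.6, 11.1]
gripper_width: -0.0
gripper_force: 5.6
```

Emit:
arm_command:
  moves:
    - {"grip": 0, "xyz": [0, 0, -0.1], "rotation": [0, 0, 0]}
    - {"grip": 0, "xyz": [0, 0, -0.2], "rotation": [0, 0, 0]}
    - {"grip": 0, "xyz": [0.02, -0.12, -0.2], "rotation": [0, 0, 0]}
    - {"grip": 0, "xyz": [0.112, -0.945, -0.36], "rotation": [0, 0, 0]}
    - {"grip": 0, "xyz": [0.112, -0.945, -0.36], "rotation": [0, 0, 0]}
    - {"grip": 0, "xyz": [0.112, -0.945, -0.36], "rotation": [0, 0, 0]}
    - {"grip": 0, "xyz": [0.112, -0.945, -0.36], "rotation": [0, 0, 0]}
    - {"grip": 0, "xyz": [0.112, -0.945, -0.36], "rotation": [0, 0, 0]}
    - {"grip": 0, "xyz": [0.112, -0.945, -0.36], "rotation": [0, 0, 0]}
    - {"grip": 0, "xyz": [0.112, -0.945, -0.36], "rotation": [0, 0, 0]}

```text
clock: 18.55
position: [0.5079, -0.2505, 0.2338]
eef_rot: [[-1.0, 0.0, 0.002], [0.0, 1.0, -0.0], [-0.002, -0.0, -1.0]]
wrist_force: [0.4, -1.2, 0.5]
gripper_width: 0.0001
gripper_force: 0.0
```

Run:
```python
from go import *
go(((.5,-.33,.25),.0))
```

```text
at [ 0.5079 -0.2505  0.2338] yaw 3.141578740212483 w 0.0001 t 18.55
-> (0.5, -0.33, 0.25) xyz [ 0.0157 -0.159  -0.0325] rot [-0.0001  0.0041 -0.    ]
```

Emit:
arm_command:
  moves:
    - {"grip": 0.5, "xyz": [0.016, -0.16, -0.032], "rotation": [0, 0, 0]}
    - {"grip": 0.5, "xyz": [0.016, -0.16, -0.032], "rotation": [0, 0, 0]}
    - {"grip": 0.5, "xyz": [0.016, -0.16, -0.032], "rotation": [0, 0, 0]}
    - {"grip": 0.5, "xyz": [0.016, -0.16, -0.032], "rotation": [0, 0, 0]}

```text
clock: 18.95
position: [0.5002, -0.3289, 0.249]
eef_rot: [[-1.0, 0.001, 0.002], [0.001, 1.0, 0.0], [-0.002, 0.0, -1.0]]
wrist_force: [0.5, 0.1, 0.7]
gripper_width: 0.0426
gripper_force: 0.0
```

Run:
```python
from go import *
go()
o=r.get_obs(); s=r.snapshot("wrist"); save(s,"w9.png",None,1.5)
import pickle; pickle.dump((dict(s),o),open("w9.pkl","wb"))
print(proj(s,(.479,-.329,.02),o),proj(s,(.6185,-.3268,0),o))
t=r.snapshot("top"); sd=r.snapshot("side")
a=t["img"][165:230,130:240]; b=sd["img"][85:180,200:290]
cv2.imwrite("pics/base.png",cv2.cvtColor(np.hstack([cv2.resize(a,(400,300)),cv2.resize(b,(300,300))]),cv2.COLOR_RGB2BGR))
```

```text
at [ 0.5002 -0.3289  0.249 ] yaw 3.1402641612235085 w 0.0426 t 18.95
[251.0842 148.2851] [252.5108 232.5464]
```

View pics/w9.png

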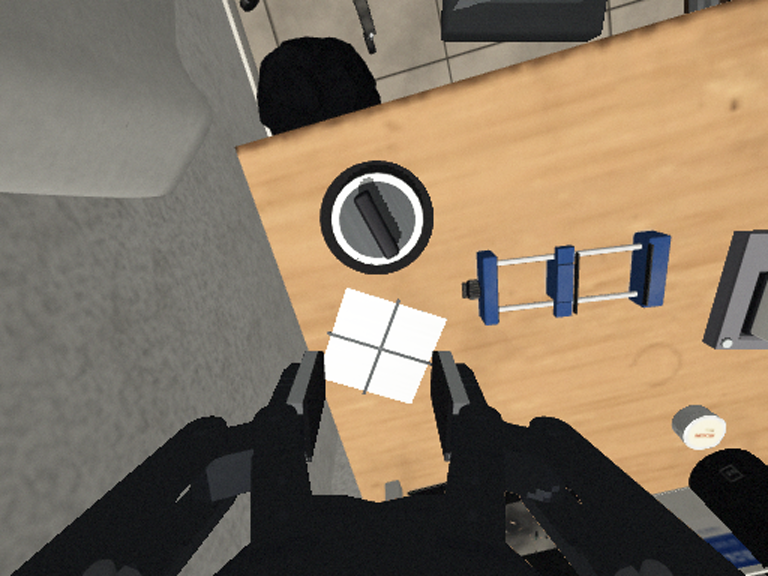

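View pics/base.png

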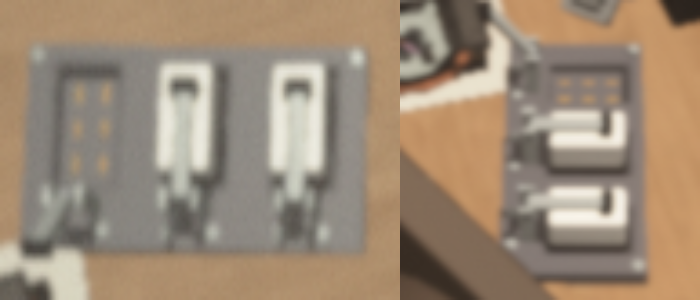

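Both relays are under shut levers in the base crop. In the wrist view (1.5x) the load is centred at about (378,218) with its bar from about (362,195) to (392,250), and the cross is at (380,349).

```bash
cat > ld.py <<'E'
from go import *
def load(s,o,c,half=45):
    c=np.round(c).astype(int); x0,y0=max(0,c[0]-half),max(0,c[1]-half)
    g=s["img"][y0:y0+2*half,x0:x0+2*half].astype(int)
    m=(g.min(2)>170).astype(np.uint8); n,l,st,ce=cv2.connectedComponentsWithStats(m)
    # white ring: component whose hull centre is nearest c
    best=None
    for i in range(1,n):
        if st[i,4]<100: continue
        p=np.argwhere(l==i)[:,::-1]+[x0,y0]; h=cv2.convexHull(p.astype(np.float32)); e=cv2.fitEllipse(h)
        d=np.hypot(*(np.array(e[0])-c))
        if best is None or d<best[0]: best=(d,e,p)
    e=best[1]; print("ring ellipse",e)
    hull=cv2.convexHull(best[2].astype(np.int32)); M=np.zeros(s["img"].shape[:2],np.uint8); cv2.fillConvexPoly(M,hull,1)
    g=cv2.cvtColor(s["img"],cv2.COLOR_RGB2GRAY); px=np.argwhere((M>0)&(g<150))[:,::-1]; v=g[(M>0)&(g<150)]
    thr,_=cv2.threshold(v.astype(np.uint8).reshape(-1,1),0,255,cv2.THRESH_OTSU); print("thr",thr)
    b=px[v<=thr]; W=np.array([onz(s,u,w,.052,o)[:2] for u,w in b],np.float32)*1000
    rc=cv2.minAreaRect(W); q=W-W.mean(0); ev,E=np.linalg.eigh(q.T@q)
    print("bar n",len(b),"rect",rc,"mean",W.mean(0),"pca yaw",np.arctan2(E[1,1],E[0,1])%np.pi)
    return e
E
python3 - <<'E'
from ld import *
import pickle
s,o=pickle.load(open("w9.pkl","rb"))
e=load(s,o,(252,145)); 
for z in (.0,.02): print("load",z,onz(s,*e[0],z,o))
print("ring radius mm", [np.hypot(*(onz(s,e[0][0]+e[1][1]/2,e[0][1],.02,o)-onz(s,*e[0],.02,o))[:2])])
print("mark",onz(s,380/1.5,349/1.5,0,o), "pad",onz(s,377/1.5,217/1.5,0,o))
for u,v in [(360,197),(392,250)]: print("bar end",onz(s,u/1.5,v/1.5,.052,o))
g=cv2.cvtColor(s["img"],cv2.COLOR_RGB2GRAY); print(g[122:176:3,228:278:3])
E
```

```text
ring ellipse ((251.02491760253906, 145.591796875), (60.453758239746094, 60.92228317260742), 163.8592987060547)
thr 78.0
bar n 849 rect ((471.6151123046875, -334.04681396484375), (70.73004913330078, 35.99517822265625), 28.05286979675293) mean [ 470.4424 -328.0195] pca yaw 0.434556
load 0.0 [ 0.4785 -0.3291  0.    ]
load 0.02 [ 0.4753 -0.3291  0.02  ]
ring radius mm [np.float64(0.04163681955390376)]
mark [ 0.6187 -0.3255  0.    ] pad [ 0.4772 -0.3287  0.    ]
bar end [ 0.4527 -0.3425  0.052 ]
bar end [ 0.4971 -0.3159  0.052 ]
[[ 34  53 253 253 154  78  46  49 108 105 102 253 253 253 206  22  21]
 [ 51 253 254 187  50  46  49  45 102 101 104 106 106 253 253 249  19]
 [254 254 112 110  31  17  27  50  46 109 103 104 107 105 253 253 105]
 [254 115 105  19  43  50  23  49  44 107 102 105 109 100 111 253 254]
 [252 105 106  43  61  51  40  35  48  49 106 103 106 104 105 103 254]
 [118 109 106  63  65  56  49  24  48  48 106 107 106 108 110 108 253]
 [110 109 106 110  43  58  53  46  31  44  46 107 105 108 104 108 234]
 [111 113 108 111  98  67  57  50  26  52  44 106 106 108 103 109 138]
 [108 112 114 109 112  31  61  59  49  29  46  44 109 107 109 108 122]
 [110 113 114 109 112 110  60  63  47  30  45  45  47 109 110 107 141]
 [111 110 112 114 110 113  31  66  55  52  20  49  44 113 107 107 241]
 [114 112 115 113 110 109 108  57  61  52  33  48  48  65 106 108 253]
 [254 110 109 115 115 110 111  55  69  62  47  16  46  85 111 110 254]
 [254 124 111 112 115 115 112 115  46  64  54  35  34 112 109 254 254]
 [254 254 122 113 114 123 109 111  63  71  62  53  20 115 254 254  47]
 [ 38 254 255 182 113 117 114 116 115  41  69  58  42 254 253 108  37]
 [ 41  36 254 255 254 177 124 112 114 112  76  49 176 254  44  31  38]
 [ 38  39  37  79 254 254 255 254 254 254 254 254 214  39  37  40  84]]
```

The load is centred at (0.475,-0.329), with bar yaw about 0.52 and a rim radius of 41.6 mm (42 expected). Joint 6 would reach its limit going directly to that yaw, so I'll turn the long way at height.

Emit:
arm_command:
  moves:
    - {"grip": 0.5, "xyz": [0, 0, 0], "rotation": [0, 0, 1]}
    - {"grip": 0.5, "xyz": [0, 0, 0], "rotation": [0, 0, 1]}
    - {"grip": 0.5, "xyz": [0, 0, 0], "rotation": [0, 0, 1]}
    - {"grip": 0.5, "xyz": [0, 0, 0], "rotation": [0, 0, 1]}

```text
clock: 19.5
position: [0.501, -0.3275, 0.2492]
eef_rot: [[-0.864, 0.503, 0.002], [0.503, 0.864, 0.0], [-0.001, 0.001, -1.0]]
wrist_force: [0.2, -0.3, 0.0]
gripper_width: 0.043
gripper_force: 0.0
```

Emit:
arm_command:
  moves:
    - {"grip": 0.5, "xyz": [0, 0, 0], "rotation": [0, 0, 1]}
    - {"grip": 0.5, "xyz": [0, 0, 0], "rotation": [0, 0, 1]}
    - {"grip": 0.5, "xyz": [0, 0, 0], "rotation": [0, 0, 1]}
    - {"grip": 0.5, "xyz": [0, 0, 0], "rotation": [0, 0, 1]}

```text
clock: 19.9
position: [0.501, -0.3275, 0.2492]
eef_rot: [[-0.497, 0.868, 0.002], [0.868, 0.497, 0.0], [-0.001, 0.002, -1.0]]
wrist_force: [-0.7, 0.4, 1.0]
gripper_width: 0.0428
gripper_force: 0.0
```

Emit:
arm_command:
  moves:
    - {"grip": 0.5, "xyz": [0, 0, 0], "rotation": [0, 0, 1]}
    - {"grip": 0.5, "xyz": [0, 0, 0], "rotation": [0, 0, 1]}
    - {"grip": 0.5, "xyz": [0, 0, 0], "rotation": [0, 0, 1]}
    - {"grip": 0.5, "xyz": [0, 0, 0], "rotation": [0, 0, 1]}

```text
clock: 20.3
position: [0.501, -0.3275, 0.2491]
eef_rot: [[0.004, 1.0, 0.002], [1.0, -0.004, 0.0], [0.0, 0.002, -1.0]]
wrist_force: [0.0, 0.2, -0.2]
gripper_width: 0.0424
gripper_force: 0.0
```

Emit:
arm_command:
  moves:
    - {"grip": 0.5, "xyz": [0, 0, 0], "rotation": [0, 0, 1]}
    - {"grip": 0.5, "xyz": [0, 0, 0], "rotation": [0, 0, 1]}
    - {"grip": 0.5, "xyz": [0, 0, 0], "rotation": [0, 0, 1]}
    - {"grip": 0.5, "xyz": [0, 0, 0], "rotation": [0, 0, 1]}

```text
clock: 20.7
position: [0.501, -0.3275, 0.2491]
eef_rot: [[0.503, 0.864, 0.002], [0.864, -0.503, 0.0], [0.001, 0.001, -1.0]]
wrist_force: [0.4, 0.5, 0.4]
gripper_width: 0.0429
gripper_force: 0.0
```

Emit:
arm_command:
  moves:
    - {"grip": 0.5, "xyz": [0, 0, 0], "rotation": [0, 0, 1]}
    - {"grip": 0.5, "xyz": [0, 0, 0], "rotation": [0, 0, 1]}
    - {"grip": 0.5, "xyz": [0, 0, 0], "rotation": [0, 0, 1]}
    - {"grip": 0.5, "xyz": [0, 0, 0], "rotation": [0, 0, 1]}
    - {"grip": 0.5, "xyz": [0, 0, 0], "rotation": [0, 0, 1]}

```text
clock: 21.2
position: [0.501, -0.3276, 0.2492]
eef_rot: [[0.866, 0.501, 0.002], [0.501, -0.866, 0.0], [0.002, 0.001, -1.0]]
wrist_force: [0.1, -0.5, 0.1]
gripper_width: 0.0428
gripper_force: 0.0
```

Run:
```python
from ld import *
o=r.get_obs(); s=r.snapshot("wrist"); c=proj(s,(.4753,-.3291,.02),o); print(c,o["qpos"])
e=load(s,o,c); print(onz(s,*e[0],.02,o))
print("mark px",proj(s,(.6185,-.3262,0),o))
go(((.4753,-.3291,.09),.52),((.4753,-.3291,.033),.52))
```

```text
[243.3037 180.0132] [-0.69    0.4431  1.6148  0.0014  1.0824  0.356 ]
ring ellipse ((244.24729919433594, 177.47837829589844), (57.11466598510742, 58.049686431884766), 80.88147735595703)
thr 65.0
bar n 640 rect ((479.2228088378906, -322.5951843261719), (61.05436325073242, 24.37502098083496), 27.19742202758789) mean [ 480.8008 -324.6357] pca yaw 0.49023604
[ 0.4792 -0.3284  0.02  ]
mark px [294.2656  86.441 ]
at [ 0.501  -0.3278  0.2492] yaw 0.526727548670471 w 0.0425 t 21.25
-> (0.4753, -0.3291, 0.09) xyz [-0.0462 -0.0238  0.3183] rot [ 0.0017 -0.0032  0.0128]
-> (0.4753, -0.3291, 0.033) xyz [-0.0464 -0.0239  0.4323] rot [ 0.0017 -0.0032  0.0128]
```

Emit:
arm_command:
  moves:
    - {"grip": 0.5, "xyz": [-0.042, -0.022, 0.08], "rotation": [0, 0, 0.05]}
    - {"grip": 0.5, "xyz": [-0.042, -0.022, 0.18], "rotation": [0, 0, 0.05]}
    - {"grip": 0.5, "xyz": [-0.042, -0.022, 0.27], "rotation": [0, 0, 0.05]}
    - {"grip": 0.5, "xyz": [-0.042, -0.022, 0.32], "rotation": [0, 0, 0.05]}
    - {"grip": 0.5, "xyz": [-0.042, -0.022, 0.36], "rotation": [0, 0, 0.05]}
    - {"grip": 0.5, "xyz": [-0.042, -0.022, 0.4], "rotation": [0, 0, 0.05]}
    - {"grip": 0.5, "xyz": [-0.042, -0.022, 0.425], "rotation": [0, 0, 0.05]}
    - {"grip": 0.5, "xyz": [-0.042, -0.022, 0.43], "rotation": [0, 0, 0.05]}
    - {"grip": 0.5, "xyz": [-0.042, -0.022, 0.43], "rotation": [0, 0, 0.05]}
  newtons: 20

```text
clock: 22.15
position: [0.4776, -0.3296, 0.0343]
eef_rot: [[0.878, 0.478, 0.002], [0.478, -0.878, 0.0], [0.002, 0.001, -1.0]]
wrist_force: [0.1, 0.8, 0.6]
gripper_width: 0.0428
gripper_force: 0.0
```

Emit:
arm_command:
  moves:
    - {"grip": 0, "xyz": [0, 0, 0], "rotation": [0, 0, 0]}
    - {"grip": 0, "xyz": [0, 0, 0], "rotation": [0, 0, 0]}
    - {"grip": 0, "xyz": [0, 0, 0], "rotation": [0, 0, 0]}
    - {"grip": 0, "xyz": [0, 0, 0], "rotation": [0, 0, 0]}
    - {"grip": 0, "xyz": [0, 0, 0], "rotation": [0, 0, 0]}
  newtons: 20

```text
clock: 22.65
position: [0.4777, -0.3299, 0.0351]
eef_rot: [[0.879, 0.477, 0.003], [0.477, -0.879, -0.001], [0.002, 0.002, -1.0]]
wrist_force: [-1.6, 1.7, 5.9]
gripper_width: 0.0137
gripper_force: 22.7
```

Run:
```python
from ld import *
go(((.6185,-.3262,.034),.50))
o=r.get_obs(); print(o["gripper_force"],o["wrist_force"])
t=r.snapshot("side"); save(t,"s9.png",(170,240,350,350),3)
```

```text
at [ 0.4777 -0.3299  0.0351] yaw 0.4975551891111615 w 0.0137 t 22.65
-> (0.6185, -0.3262, 0.034) xyz [0.251  0.1279 0.003 ] rot [ 0.0041 -0.0041 -0.0047]
22.732106745243073 [-1.5684  1.6595  5.8608]
```

View pics/s9.png

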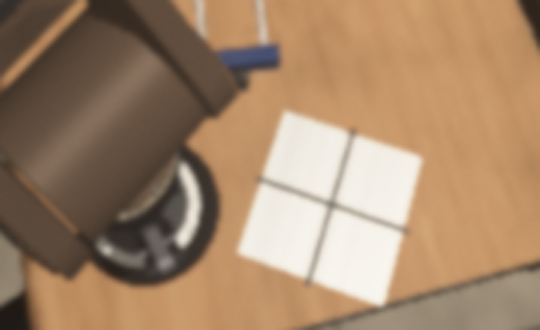

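The bar is gripped (13.7 mm wide), with the load still on its pad and the crossed pad ahead. Slide.

Emit:
arm_command:
  moves:
    - {"grip": 0, "xyz": [0.02, 0.01, 0], "rotation": [0, 0, 0]}
    - {"grip": 0, "xyz": [0.05, 0.026, 0], "rotation": [0, 0, 0]}
    - {"grip": 0, "xyz": [0.08, 0.041, 0], "rotation": [0, 0, 0]}
    - {"grip": 0, "xyz": [0.11, 0.056, 0], "rotation": [0, 0, 0]}
    - {"grip": 0, "xyz": [0.14, 0.071, 0], "rotation": [0, 0, 0]}
    - {"grip": 0, "xyz": [0.17, 0.087, 0], "rotation": [0, 0, 0]}
    - {"grip": 0, "xyz": [0.2, 0.102, 0], "rotation": [0, 0, 0]}
    - {"grip": 0, "xyz": [0.23, 0.117, 0], "rotation": [0, 0, 0]}
    - {"grip": 0, "xyz": [0.251, 0.128, 0], "rotation": [0, 0, 0]}
    - {"grip": 0, "xyz": [0.251, 0.128, 0], "rotation": [0, 0, 0]}

```text
clock: 23.7
position: [0.62, -0.3262, 0.0352]
eef_rot: [[0.879, 0.478, 0.005], [0.478, -0.879, -0.001], [0.003, 0.003, -1.0]]
wrist_force: [4.8, 0.6, 3.7]
gripper_width: 0.0136
gripper_force: 22.4
```

Emit:
arm_command:
  moves:
    - {"grip": 0, "xyz": [0, 0, 0], "rotation": [0, 0, 0]}
    - {"grip": 0, "xyz": [0, 0, 0], "rotation": [0, 0, 0]}
    - {"grip": 0, "xyz": [0, 0, 0], "rotation": [0, 0, 0]}

```text
clock: 24.0
position: [0.6188, -0.3263, 0.0351]
eef_rot: [[0.879, 0.477, 0.004], [0.477, -0.879, -0.001], [0.003, 0.003, -1.0]]
wrist_force: [5.5, 0.0, 4.0]
gripper_width: 0.0136
gripper_force: 22.3
```

Release, then lift straight up and back to see the result.

Emit:
arm_command:
  moves:
    - {"grip": 0.5, "xyz": [0, 0, 0], "rotation": [0, 0, 0]}
    - {"grip": 0.5, "xyz": [0, 0, 0], "rotation": [0, 0, 0]}
    - {"grip": 0.5, "xyz": [0, 0, 0], "rotation": [0, 0, 0]}
    - {"grip": 0.5, "xyz": [0, 0, -0.06], "rotation": [0, 0, 0]}
    - {"grip": 0.5, "xyz": [0, 0, -0.15], "rotation": [0, 0, 0]}
    - {"grip": 0.5, "xyz": [0, 0, -0.25], "rotation": [0, 0, 0]}
    - {"grip": 0.5, "xyz": [0, 0, -0.35], "rotation": [0, 0, 0]}
    - {"grip": 0.5, "xyz": [0, 0, -0.4], "rotation": [0, 0, 0]}
    - {"grip": 0.5, "xyz": [0, 0, -0.4], "rotation": [0, 0, 0]}
    - {"grip": 0.5, "xyz": [0, 0, -0.4], "rotation": [0, 0, 0]}

```text
clock: 25.0
position: [0.6175, -0.326, 0.2342]
eef_rot: [[0.879, 0.477, 0.002], [0.477, -0.879, -0.0], [0.002, 0.001, -1.0]]
wrist_force: [0.1, 0.3, -0.0]
gripper_width: 0.043
gripper_force: 0.0
```

Run:
```python
from ld import *
o=r.get_obs(); s=r.snapshot("wrist"); c=proj(s,(.6187,-.3263,.02),o); print("pred",c)
hs=cv2.cvtColor(s["img"],cv2.COLOR_RGB2HSV)
save(s,"w10.png",(int(max(0,c[0]-100)),int(max(0,c[1]-80)),int(c[0]+100),int(c[1]+70)),4)
import pickle; pickle.dump((dict(s),o),open("w10.pkl","wb")); go()
print(proj(s,(.6187,-.3263,0),o))
t=r.snapshot("top"); pickle.dump(dict(t),open("t10.pkl","wb"))
for d in r.regions_of(t,"load_grip")[:3]: print(d["p"],d["extent"])
for n in ("relay0_mid","lever1"):
    for d in r.spot_in(t,n): print(n,d["p"],d["extent"])
```

```text
pred [252.0512 166.072 ]
at [ 0.6173 -0.3259  0.2331] yaw 0.4972733328415264 w 0.0426 t 25.05
[252.0129 162.8183]
0.72 [344.9, 154.3, 24.0, 36.0]
```

View pics/w10.png

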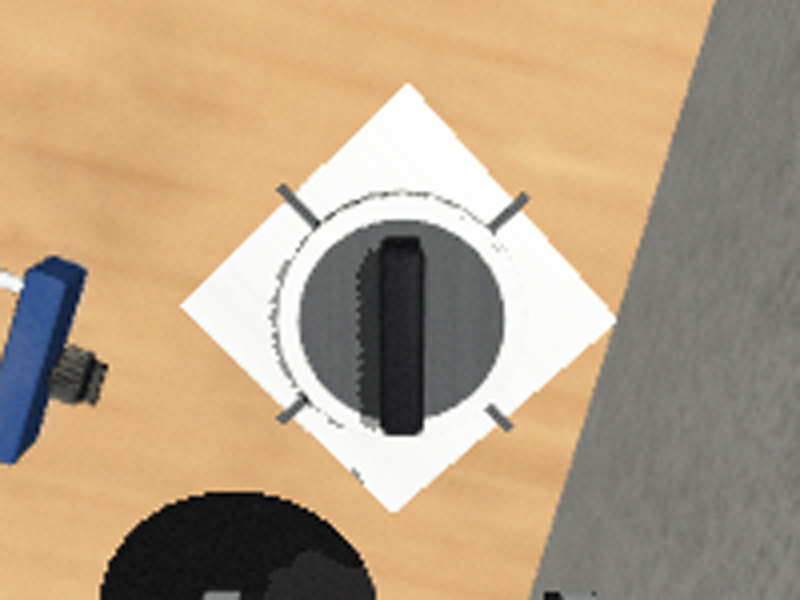

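The load's disc is at crop (402,320) and the cross lines meet at (398,311). Allowing for the 20 mm disc height, that puts it within about 2 mm of centre. Handing in.

```bash
python3 -c "
from bench import r
print(r.job_done())"
```

```text
the job is handed in; nothing more can be done
None
```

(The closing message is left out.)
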